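# Draw a pump cover into line with a tapered line-up pin and bolt it

### The arm

A 6-joint arm with a two-finger parallel gripper is mounted at the origin on a cart in front of the work surface, level with it; the furniture and walls round the work are solid. World frame = base frame: x ahead of the robot, y to its left, z up, the work surface at z = 0. Lengths are in m, angles in degrees, forces in N, time in s.
With the tool pointing down it reaches from about 0.35 to 0.875 m from the base axis. Payload 4.2 kg.
Tool frame: the origin (TCP) lies at the very end of the fingers, on their centre line; the grasp point (between the pads) lies manip.grip_point_offset behind it (manip.grip_point_offset is the distance from the TCP to the grasp point, in m); z points along the fingers, y is the line along which they close (so a half turn about z gives the same grasp; the last joint's range is limited). The gripper opens to 87 mm and grips with 3 to 60 N. Pads are 19 mm wide; open, the fingers measure 117 mm over their backs; the gripper's body (75 mm by 190 mm) begins 51 mm behind the grasp point.
Start: joints at [-58.579, 22.042, 0.453, 0, -68.411, -14.817], TCP at [0.179, -0.599, 0.223] pointing down, gripper open.
Joint ranges: [-179.83, 179.83], [-69.29, 118.12], [-61.27, 80.66], [-181.25, 117.63], [-171.15, -9.14], [-177.46, 177.46]. Speed limits (degrees/s): [159.86, 159.86, 180, 180, 180, 180].

### API

Orientations are given as a 3x3 rotation matrix whose columns are the frame's x, y, z axes.
In Python, from bench import manip gives the robot as it stands.
- The arm moves only by the shell command python3 -m handwheel 'ROWS' [FORCE]. ROWS is text: rows parted by semicolons, each of 7 numbers parted by spaces: the finger opening in mm, from 0 to 87, then the shift along the tool's x, y, z in units of 40 mm (1.0 is 40 mm), then the turn, a rotation vector about the tool's x, y, z in units of 5 degrees (1.0 is 5 degrees). A call has 1 to 12 rows; each row shifts and turns the commanded pose from where the row before left it, along the tool's axes as they then stand; what a row does not reach is not made up. A row lasts 1/10 s, in which the tool goes at most 50 mm and 8.59 degrees, less where a joint would pass 70% of its speed; a pose out of reach is approached as far as the arm can. A call is refused whole if a number of a shift passes 1 or a number of a turn 1, either way. A call with a gripper value outside its range is refused whole. The fingers move at their own pace and stop on an object; FORCE is the grip in N (left out, the last holds). Time passes only in rows, so rows that do not move let the fingers close. It gives the time, the measured TCP pose, the force, the opening and the grip force at its end, in the units of the state.
- manip.get_state(): the state, without advancing time (a new reading comes with each control period).
- manip.snapshot(name): name is "side" or "top"; returns the picture (480x640x3 uint8, blue, green, red); there is no depth.
- manip.camera_model(name): a dict with "fx", "fy", "cx", "cy" (pixels), "origin" and "rotation" of the camera in the world. Camera axes: x right, y down, z forward; pixel columns grow to the right and rows downward; lengths in m; the calibration is good to about 2 mm. A picture is of the moment at which its call begins. camera_model takes no time and is no camera call.
- manip.sign_off(): hands the job in; it is judged then, once.
The state is a dict: "t": time; "qpos": joint angles; "dq": joint speeds; "effort": joint torques, N m; "eef_pos": TCP position; "tool_rot": TCP orientation; "force": force on the tool from outside, world axes, zero at the start; "ft_torque": the same for the moment, N m; "grip_width": opening from 0.0 (shut) to 1.0 (fully open); "gripper_force": force on a finger pad.
Only numpy, scipy, OpenCV 4.12 (cv2) and the standard library are available. Lean on these libraries where they do the work, as an engineer would, in place of code of your own. Each camera call takes 0.05 s, during which the arm holds its last target. There are 200 camera calls.

### The job

The pump's cover plate is stuck a few degrees round on its O-ring, so its two bolt holes do not line up with those of the flange below: take the tapered line-up pin from the wooden block, feel it into one pair of holes and drive it down until its collar is fully home on the cover, drawing the cover into line, and hold it there for a moment under a steady push of 20 to 30 N (2 to 3 kg) to set it. Leave the pin standing there to hold the line, and put the cap screw through the other pair of holes until its head sits flat on the cover. The cast ears must never take more than 40 N (4 kg) of push from anything; leave everything else on the bench as it lies.

Things in the scene. Friction and masses are not known exactly. Their poses are not given: they have to be found in the camera images.
- housing: dark grey cast pump housing fixed to the bench: square foot 112 mm wide, 12 mm high; round barrel of 34 mm radius; on top a two-eared flange 140 mm long (ears of 18 mm radius along its y), its flat top 83 mm above the bench. Origin on the bench under the barrel's axis, z up, +y towards the left ear, -y towards the right. The bright cover plate of the same outline lies on the flange
- flange_hole_left (a point): centre of the hole in the flange's left ear, at the flange's top face (83 mm above the bench, partly hidden under the cover). Plain round through hole, 19 mm diameter, 15 mm deep, free space below it down to the foot; 52 mm from the axis. It never moves
- flange_hole_right (a point): the same for the hole in the flange's right ear
- cover_hole_left (a point): centre of the hole in the cover's left ear, at the cover's flat top (95 mm above the bench). Round through hole, 19 mm diameter, 12 mm deep, 52 mm from the axis. The cover can only turn about the housing's axis, and stays where it is left; turning it takes 4 N sideways at an ear. It starts 9 to 10 degrees anticlockwise from above: holes 8 to 9.4 mm out of line, a lens 9.6 to 11 mm wide left open
- cover_hole_right (a point): the same for the hole in the cover's right ear. Between the ears the cover has a boss of 29 mm radius and a shaft stub of 9 mm radius, up to 119 mm above the bench
- lineup_pin: bright steel line-up pin, 0.2 to 0.3 kg, standing in either hole of the wooden block. Origin on its axis at the collar's underside, z up towards the grip. Below it 20 mm of parallel shank, 17.5 mm diameter, then taper down to a blunt nose, 8 mm diameter, tip 70 mm under the origin. Above it a collar 28 mm wide, 6 mm thick, then a round grip of 20 mm diameter up to 48 mm
- cap_screw: dark steel cap screw standing in the other hole of the wooden block, 0.12 kg. Origin on its axis at the head's underside, z up towards the head. Shank 16 mm diameter and 45 mm long below the origin, its end chamfered to 12 mm; round head of 24 mm diameter and 16 mm high above the origin with a hexagon socket
- pin_block: drilled hardwood block fixed to the bench, 60 x 150 x 80 mm, length along its y. Origin under its centre
- block_hole_left (a point): centre of the mouth of the block's hole on its +y side, at the block's top face (80 mm above the bench), 40 mm from the block's middle. Plain round hole, 21 mm diameter, 80 mm deep
- block_hole_right (a point): the same for the hole on its -y side
- spanner: small ring spanner, 143 mm long, lying near the front edge; bystander. Origin under its middle
- pencil: red carpenter's pencil, 168 mm long, lying near the front edge; bystander. Origin under its middle
- tape_measure: yellow tape measure, 75 x 101 x 37 mm, near the front edge to the right; bystander. Origin under its middle
- pvc_tape: blue roll of tape, 66 mm diameter, 19 mm high, to the right; bystander. Origin under its centre
- oil_can: green oil can with a long thin spout, 64 mm diameter, 170 mm high, behind the work; bystander. Origin under its centre
- mallet: beech joiner's mallet lying on its side, 305 mm long, head 65 mm high, behind the work to the left; bystander. Origin under the middle of its length
- nut_a: dark steel hexagon nut, 24 mm across flats, 13 mm high, behind the work; bystander. Origin under its centre
- nut_b: the second such nut

How it is judged:
By the outcome, as a careful person would: the job done as asked, in the order asked, and still so for the second after the job is handed in, with the robot touching nothing.
It also fails if it takes over 70 s, if anything falls off the work surface, if the arm or the gripper's body presses on something with over 40 N, if the wrist force passes 120 N, or if a joint passes its speed limit or range.

## Working session

There is one attempt and no reset: what is moved stays moved. The work goes in short steps, Python scripts to look and compute and a shell command to move; the robot and the scene stay as the last step left them, time stands still between calls to the robot, and variables do not carry over. Pictures are saved under pics/ and viewed, at most 10 in all, crops included, and the job is handed in when it is done.

```bash
mkdir -p pics; ls; python3 - <<'E'
from bench import manip
import cv2
s=manip.get_state()
print({k:s[k] for k in('t','eef_pos','tool_rot','force','grip_width')}, manip.grip_point_offset)
for n in('side','top'):
    cv2.imwrite(f'pics/{n}0.png',manip.snapshot(n)); print(n,manip.camera_model(n))
E
```

```text
pics
{'t': 0.0, 'eef_pos': array([ 0.17844667, -0.59835132,  0.22144415]), 'tool_rot': array([[-9.58358716e-01, -2.85566214e-01, -7.13476886e-04],
       [-2.85567091e-01,  9.58356462e-01,  2.08057404e-03],
       [ 8.96235320e-05,  2.19768178e-03, -9.99997581e-01]]), 'force': array([ 0.24975517,  0.60162404, -0.85581547]), 'grip_width': 0.9979610976952672} 0.0187
side {'fx': 587.4879000136782, 'fy': 587.4879000136782, 'cx': 319.9977478885447, 'cy': 231.6842429618021, 'origin': array([ 0.13979218, -1.34591056,  0.69914826]), 'rotation': array([[ 9.60093651e-01, -1.12866066e-01,  2.55893402e-01],
       [-2.79678580e-01, -3.88338862e-01,  8.78050580e-01],
       [ 2.71237871e-04, -9.14578690e-01, -4.04407896e-01]])}
top {'fx': 454.5350794500033, 'fy': 454.5350794500033, 'cx': 318.28802102845026, 'cy': 244.73578549257104, 'origin': array([0.38910006, 0.00729174, 1.09811764]), 'rotation': array([[ 0.02349205, -0.98782368,  0.15379367],
       [-0.99971496, -0.02255731,  0.00782028],
       [-0.00425589, -0.15393354, -0.98807204]])}
```

View pics/side0.png

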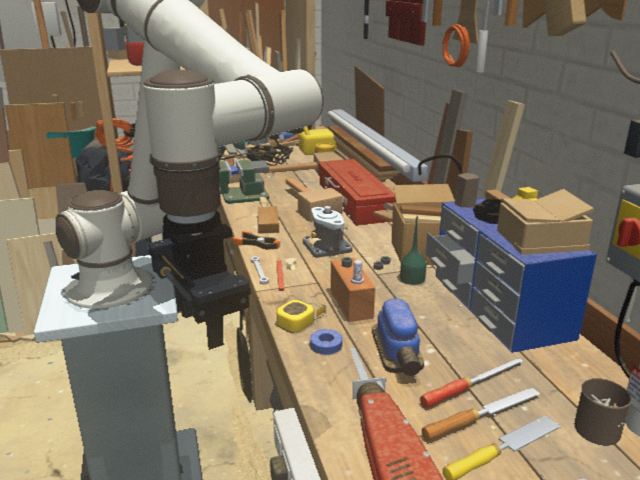

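View pics/top0.png

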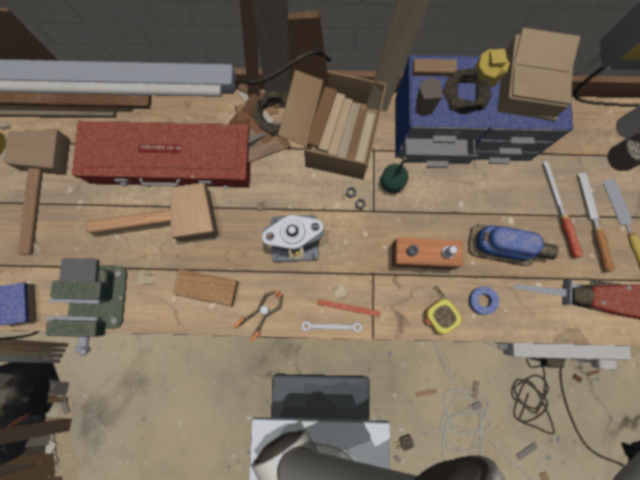

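The side view shows the housing near (328,230) and the block near (353,285). In the top view the housing is at (294,238) and the block at (430,252), with the screw at (412,251) and the pin at (450,251). I'll enlarge both views.

```bash
python3 - <<'E'
import cv2,numpy as np
t=cv2.imread('pics/top0.png');s=cv2.imread('pics/side0.png')
R=lambda im,x,y,w,h,k:cv2.resize(im[y:y+h,x:x+w],None,fx=k,fy=k,interpolation=cv2.INTER_CUBIC)
a=np.vstack([np.hstack([R(t,254,205,80,60,5),R(t,390,220,80,60,5)]),np.hstack([R(s,290,200,80,60,5),R(s,320,250,80,60,5)])])
for i in range(0,800,50): cv2.line(a,(i,0),(i,5 if i%100 else 12),(0,255,0),1);cv2.line(a,(i,300),(i,305 if i%100 else 312),(0,255,0),1)
for i in range(0,600,50):
  for x in(0,400): cv2.line(a,(x,i),(x+(5 if i%100 else 12),i),(0,255,0),1)
cv2.imwrite('pics/crop1.png',a)
E
```

```text
(no output)
```

View pics/crop1.png

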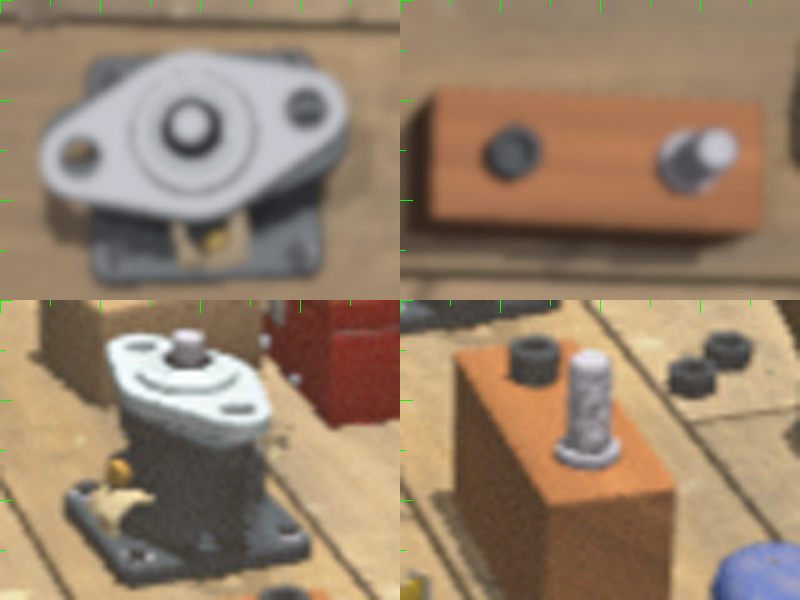

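Enlarged, the screw is on the block's left (+y) side and the pin on its right. The cover is turned anticlockwise. I'll triangulate these points next.

```bash
cat > h.py <<'E'
import numpy as np,cv2
from bench import manip
C={n:manip.camera_model(n) for n in('side','top')}
def P(n):
    c=C[n];K=np.array([[c['fx'],0,c['cx']],[0,c['fy'],c['cy']],[0,0,1]]);R=c['rotation'].T
    return K@np.c_[R,-R@c['origin']]
def proj(n,X):
    h=P(n)@np.r_[X,1];return h[:2]/h[2]
def tri(t,s):
    X=cv2.triangulatePoints(P('top'),P('side'),np.array(t,float).reshape(2,1),np.array(s,float).reshape(2,1)).ravel();X=X[:3]/X[3]
    return X,proj('top',X)-t,proj('side',X)-s
def onz(n,uv,z):
    c=C[n];d=c['rotation']@np.array([(uv[0]-c['cx'])/c['fx'],(uv[1]-c['cy'])/c['fy'],1]);return c['origin']+d*(z-c['origin'][2])/d[2]
E
python3 - <<'E'
from h import *
np.set_printoptions(precision=4,suppress=True)
q=lambda p,o:(np.array(p)+.5)/5-.5+o
H=(254,205);B=(390,220);SH=(290,200);SB=(320,250)
for n,t,to,s,so,z in[('holeL',(80,155),H,(142,46),SH,.095),('holeR',(307,107),H,(238,109),SH,.095),('stub',(192,126),H,(188,35),SH,.119),
 ('pintop',(317,149),B,(191,57),SB,.128),('collar',(287,162),B,(188,148),SB,.086),('screw',(114,152),B,(135,45),SB,.096)]:
    t=q(t,to);s=q(s,so);X,a,b=tri(t,s);print(n,X,a,b,onz('top',t,z)[:2],onz('side',s,z)[:2])
for c in[(92,52),(318,50),(322,275),(95,280)]:print(onz('top',q(c,H),.012)[:2])
for c in[(35,90),(362,104),(358,232),(30,218)]:print(onz('top',q(c,B),.08)[:2])
E
```

```text
holeL [0.5632 0.1253 0.0924] [-0.0814  0.3277] [ 0.1603 -0.025 ] [0.5635 0.1248] [0.5609 0.1189]
holeR [0.5872 0.0239 0.0923] [-0.1087  0.4183] [ 0.2155 -0.0413] [0.5877 0.0236] [0.5846 0.0178]
stub [0.5737 0.0735 0.1172] [ 0.0099 -0.0388] [-0.0191  0.0033] [0.5733 0.0734] [0.5725 0.0692]
pintop [ 0.5369 -0.2759  0.1263] [ 0.0117 -0.0435] [-0.0263  0.0056] [ 0.5366 -0.2753] [ 0.5358 -0.279 ]
collar [ 0.5372 -0.2752  0.0813] [-0.0265  0.0996] [ 0.062  -0.0128] [ 0.5367 -0.274 ] [ 0.534  -0.2834]
screw [ 0.5389 -0.1951  0.0932] [ 0.0566 -0.2159] [-0.1266  0.0245] [ 0.538  -0.1944] [ 0.5374 -0.2004]
[0.6291 0.1307]
[0.6326 0.0203]
[0.522  0.0157]
[0.517  0.1249]
[ 0.568  -0.1621]
[ 0.565  -0.3102]
[ 0.5065 -0.3069]
[ 0.5095 -0.1596]
```

The heights come out within 3 mm of the text (holes 92 vs 95, pin top 126 vs 128). The holes are 104 mm apart as stated, so the measurements fit. Next I move above the pin, then turn so the fingers close along world x.

```bash
python3 -m handwheel '87 -0.9 0.43 -0.1 0 0 0;87 -0.9 0.43 -0.1 0 0 0;87 -0.9 0.43 -0.1 0 0 0;87 -0.9 0.43 -0.1 0 0 0;87 -0.9 0.43 -0.1 0 0 0;87 -0.9 0.43 0 0 0 0;87 -0.9 0.43 0 0 0 0;87 -0.9 0.43 0 0 0 0;87 -0.9 0.43 0 0 0 0;87 -0.9 0.43 0 0 0 0;87 -0.9 0.43 0 0 0 0;87 -0.9 0.43 0 0 0 0' 60
python3 -m handwheel '87 0 0 0 0 0 -1;87 0 0 0 0 0 -1;87 0 0 0 0 0 -1;87 0 0 0 0 0 -1;87 0 0 0 0 0 -1;87 0 0 0 0 0 -1;87 0 0 0 0 0 -1;87 0 0 0 0 0 -1;87 0 0 0 0 0 -1;87 0 0 0 0 0 -1;87 0 0 0 0 0 -1;87 0 0 0 0 0 -1'
python3 -m handwheel '87 0 0 0 0 0 -1;87 0 0 0 0 0 -1;87 0 0 0 0 0 -1;87 0 0 0 0 0 0;87 0 0 0 0 0 0'
python3 -c "
from bench import manip;print(manip.get_state())"
```

```text
t: 1.3
eef_pos: [0.5344, -0.2763, 0.2421]
tool_rot: [[-0.958, -0.286, -0.001], [-0.286, 0.958, 0.0], [0.001, 0.001, -1.0]]
force: [0.5, -0.7, 0.7]
grip_width: 1.001
gripper_force: 0.0
t: 2.5
eef_pos: [0.5333, -0.2775, 0.2419]
tool_rot: [[-0.228, -0.974, -0.001], [-0.974, 0.228, 0.001], [-0.0, 0.001, -1.0]]
force: [0.3, -0.4, -0.1]
grip_width: 1.002
gripper_force: 0.0
t: 3.0
eef_pos: [0.5334, -0.2776, 0.2422]
tool_rot: [[0.026, -1.0, -0.001], [-1.0, -0.026, 0.0], [-0.0, 0.001, -1.0]]
force: [0.2, -0.9, -0.3]
grip_width: 1.002
gripper_force: 0.0
{'t': 3.0, 'qpos': array([-1.20840917e+01,  1.90340157e+01, -1.21049413e+00, -1.09537952e-02,
       -6.97997864e+01,  1.35828836e+01]), 'dq': array([-0.01596689, -0.04372394,  0.1266032 , -0.03969539, -0.0072569 ,
        0.17123877]), 'effort': array([ 4.35456459e-03, -3.65929735e+01,  1.89621931e+01,  4.24348399e+00,
        5.18308603e-02,  1.76918611e-02]), 'eef_pos': array([ 0.53343804, -0.27756925,  0.24216934]), 'tool_rot': array([[ 2.60896818e-02, -9.99659348e-01, -7.18417916e-04],
       [-9.99659543e-01, -2.60899293e-02,  3.37293287e-04],
       [-3.55921860e-04,  7.09373451e-04, -9.99999685e-01]]), 'force': array([ 0.17879865, -0.90609008, -0.25768588]), 'ft_torque': array([-0.00730269,  0.09736632, -0.05047125]), 'gripper_force': 0.0, 'grip_width': 1.001555785824773}
```

```bash
python3 -m handwheel '87 -0.05 -0.09 0.5 0 0 0;87 0 0 0.8 0 0 0;87 0 0 0.8 0 0 0;87 0 0 0.8 0 0 0;87 0 0 0.5 0 0 0;87 0 0 0.3 0 0 0;87 0 0 0 0 0 0;87 0 0 0 0 0 0'
python3 -m handwheel '15 0 0 0 0 0 0;15 0 0 0 0 0 0;15 0 0 0 0 0 0;15 0 0 0 0 0 0;15 0 0 0 0 0 0;15 0 0 0 0 0 0;15 0 0 0 0 0 0;15 0 0 0 0 0 0' 60
python3 - <<'E'
from h import *
for n in('side','top'):cv2.imwrite(f'pics/{n}1.png',manip.snapshot(n))
print(manip.get_state()['force'],manip.get_state()['ft_torque'])
E
```

```text
t: 3.8
eef_pos: [0.5379, -0.2759, 0.0955]
tool_rot: [[0.028, -1.0, 0.001], [-1.0, -0.028, -0.001], [0.001, -0.001, -1.0]]
force: [0.8, 0.1, 0.6]
grip_width: 1.003
gripper_force: 0.0
t: 4.6
eef_pos: [0.5371, -0.2756, 0.0945]
tool_rot: [[0.028, -1.0, -0.0], [-1.0, -0.028, 0.0], [-0.0, 0.0, -1.0]]
force: [0.1, -0.9, 0.7]
grip_width: 0.361
gripper_force: 0.0
[ 0.84354309  0.64650298 -0.51182796] [0.0134419  0.17374363 0.03005638]
```

```bash
python3 -m handwheel '15 0 0 0 0 0 0;15 0 0 0 0 0 0;15 0 0 0 0 0 0;15 0 0 0 0 0 0;15 0 0 0 0 0 0' 60
python3 -m handwheel '15 0 0 -0.3 0 0 0;15 0 0 -0.5 0 0 0;15 0 0 -0.5 0 0 0;15 0 0 -0.5 0 0 0;15 0 0 -0.5 0 0 0;15 0 0 -0.5 0 0 0;15 0 0 -0.5 0 0 0;15 0 0 0 0 0 0;15 0 0 0 0 0 0;15 0 0 0 0 0 0'
python3 - <<'E'
from h import *
for n in('side','top'):cv2.imwrite(f'pics/{n}2.png',manip.snapshot(n))
s=manip.get_state();print(s['force'],s['ft_torque'],s['eef_pos'])
a,b=cv2.imread('pics/top2.png'),cv2.imread('pics/side2.png')
R=lambda im,x,y,w,h,k:cv2.resize(im[y:y+h,x:x+w],None,fx=k,fy=k,interpolation=cv2.INTER_CUBIC)
cv2.imwrite('pics/crop2.png',np.hstack([R(a,254,205,80,120,5),R(b,315,190,80,120,5)]))
E
```

```text
t: 5.2
eef_pos: [0.5374, -0.2756, 0.0945]
tool_rot: [[0.028, -1.0, 0.0], [-1.0, -0.028, -0.0], [0.0, -0.0, -1.0]]
force: [2.3, 0.7, -1.2]
grip_width: 0.217
gripper_force: 60.0
t: 6.2
eef_pos: [0.5361, -0.2751, 0.2249]
tool_rot: [[0.028, -1.0, -0.003], [-1.0, -0.028, 0.001], [-0.002, 0.003, -1.0]]
force: [-0.0, 0.1, -2.6]
grip_width: 0.211
gripper_force: 60.0
[-0.45936326  0.01546391 -2.65569835] [-0.04556004  0.05050923  0.02158211] [ 0.53634326 -0.27530584  0.22499714]
```

View pics/crop2.png

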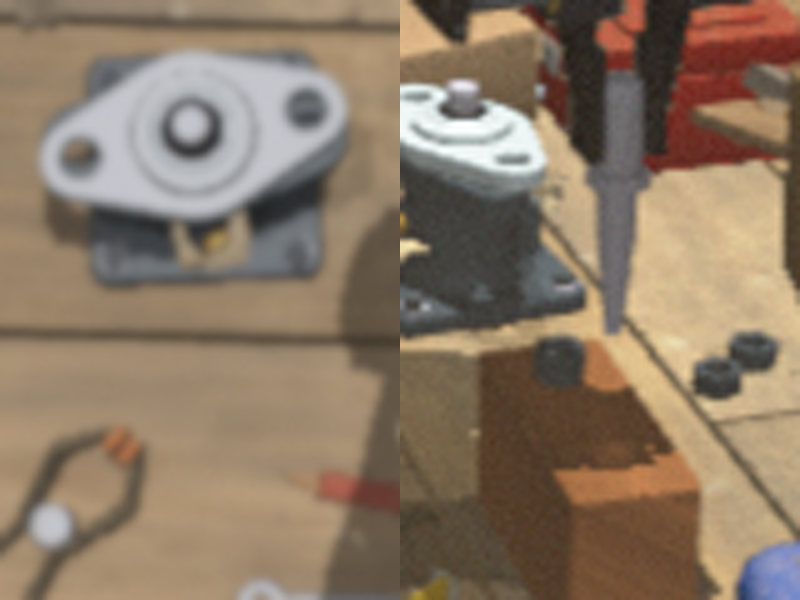

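The pin hangs straight in the grip, with its tip at crop (613,333) in the side view. I'll now refine the cover's axis and angle from its outline, warped to the z = 95 mm plane.

```bash
python3 - <<'E'
from h import *
np.set_printoptions(precision=4,suppress=True)
def outline(n,rng,z=.095,thr=(125,135,145)):
    im=cv2.imread(f'pics/{n}0.png')
    k=4000 # px/m, metric image around (0.575,0.0745)
    x0,y0=.575-.1,.0745-.1
    H=P(n)@np.array([[1/k,0,x0],[0,1/k,y0],[0,0,z],[0,0,1]])
    w=cv2.warpPerspective(im,np.linalg.inv(H),(800,800),flags=cv2.INTER_CUBIC)
    # (x right=world x, y down=world y)
    hsv=cv2.cvtColor(w,cv2.COLOR_BGR2HSV)
    for v in thr:
        m=((hsv[...,2]>v)&(hsv[...,1]<rng)).astype(np.uint8)
        cs,_=cv2.findContours(m,cv2.RETR_EXTERNAL,cv2.CHAIN_APPROX_NONE)
        cs=[c for c in cs if cv2.pointPolygonTest(c,(400,520),False)>0 or cv2.pointPolygonTest(c,(400,400),False)>0]
        if not cs: print('none');continue
        c=cv2.convexHull(max(cs,key=cv2.contourArea));M=cv2.moments(c)
        cx,cy=M['m10']/M['m00'],M['m01']/M['m00']
        th=.5*np.arctan2(2*M['mu11'],M['mu20']-M['mu02'])
        r=cv2.minAreaRect(c)
        print(n,v,'axis',x0+cx/k,y0+cy/k,'ang',(np.degrees(th)%180)-90,'rect',np.array(r[1])/k,'area',M['m00']/k/k*1e6)
outline('top',60,thr=(120,130,140,150,160))
outline('side',40,thr=(150,170,185,200))
E
```

```text
top 120 axis 0.5750604141679033 0.07425985303318809 ang 8.118951022528066 rect [0.1417 0.0825] area 9223.3125
top 130 axis 0.5769333968657349 0.07675347729156577 ang 11.691703196905422 rect [0.1415 0.078 ] area 8583.21875
top 140 axis 0.5760777419321281 0.0749687801513059 ang 14.241708793804705 rect [0.0793 0.1374] area 8010.812500000001
top 150 axis 0.5756927593937506 0.07429905625321047 ang 14.567678920657869 rect [0.0775 0.1361] area 7624.75
top 160 axis 0.575676271757788 0.07391089021282114 ang 14.651786490311466 rect [0.0757 0.1346] area 7385.40625
side 150 axis 0.5729862199323734 0.0711610676419902 ang 5.692906000824564 rect [0.1466 0.0778] area 8770.59375
side 170 axis 0.571714179305615 0.06762023279148302 ang 12.047399533525507 rect [0.1403 0.0771] area 7806.968750000001
side 185 axis 0.5718392108567565 0.067518254198231 ang 12.883758471621903 rect [0.0781 0.1341] area 7549.0625
side 200 axis 0.5719373565038962 0.06753803743705433 ang 13.650095118761328 rect [0.0764 0.132 ] area 7300.03125
```

```bash
python3 -m handwheel '15 -0.5 0 -0.5 0 0 0;15 -0.9 -0.1 0 0 0 0;15 -0.9 -0.1 0 0 0 0;15 -0.9 -0.1 0 0 0 0;15 -0.9 -0.1 0 0 0 0;15 -0.9 -0.1 0 0 0 0;15 -0.9 -0.1 0 0 0 0;15 -0.9 -0.1 0 0 0 0;15 -0.9 -0.1 0 0 0 0;15 -0.9 -0.1 0 0 0 0;15 -0.9 -0.1 0 0 0 0;15 -0.5 -0.06 0 0 0 0'
python3 -m handwheel '15 0 0 0 0 0 -0.54;15 0 0 0 0 0 -1;15 0 0 0 0 0 0;15 0 0 0 0 0 0;15 0 0 0 0 0 0;15 0 0 0 0 0 0'
python3 - <<'E'
from h import *
np.set_printoptions(precision=4,suppress=True)
for n in('side','top'):cv2.imwrite(f'pics/{n}3.png',manip.snapshot(n))
s=manip.get_state();e=s['eef_pos'];print(s['force'],s['ft_torque'],e,s['tool_rot'])
tip=e+.0845*s['tool_rot'][:,2];d=s['tool_rot'].T@(np.array([.5674,.1253,.12])-tip);print(tip,d/.04)
b=cv2.imread('pics/side3.png')
c=cv2.resize(b[150:270,270:390],None,fx=5,fy=5,interpolation=cv2.INTER_CUBIC)
u,v=proj('side',tip);p=(int((u-270)*5),int((v-150)*5));print(p);cv2.circle(c,p,4,(0,0,255),1)
cv2.imwrite('pics/crop3.png',c)
E
```

```text
t: 7.5
eef_pos: [0.5681, 0.1279, 0.2455]
tool_rot: [[0.03, -1.0, -0.001], [-1.0, -0.03, -0.0], [0.0, 0.001, -1.0]]
force: [0.2, -0.1, -2.5]
grip_width: 0.218
gripper_force: 60.0
t: 8.1
eef_pos: [0.5683, 0.1252, 0.2464]
tool_rot: [[0.161, -0.987, -0.0], [-0.987, -0.161, -0.0], [0.0, 0.0, -1.0]]
force: [-0.3, 0.2, -2.0]
grip_width: 0.213
gripper_force: 60.0
[-0.8005  0.6689 -1.7471] [ 0.0474  0.1001 -0.0441] [0.5683 0.1253 0.2466] [[ 0.161 -0.987 -0.   ]
 [-0.987 -0.161  0.   ]
 [-0.     0.    -1.   ]]
[0.5683 0.1253 0.1621] [-0.0041  0.0232  1.0513]
(249, 175)
```

View pics/crop3.png

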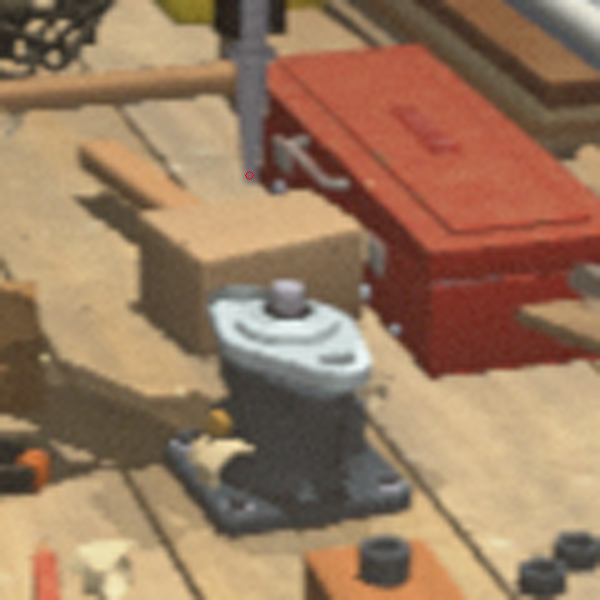

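The tip appears at crop (254,178) against a predicted (249,175), so I'll check whether that is camera bias or pin tilt.

```bash
python3 - <<'E'
from h import *
np.set_printoptions(precision=2,suppress=True)
q=lambda p,o:(np.array(p)+.5)/5-.5+o
A=np.array
print('pintop side',q((191,57),(320,250))-proj('side',A([.5374,-.2756,.128])),'top',q((317,149),(390,220))-proj('top',A([.5374,-.2756,.128])))
print('collar side',q((188,148),(320,250))-proj('side',A([.5374,-.2756,.086])),'top',q((287,162),(390,220))-proj('top',A([.5374,-.2756,.086])))
print('tip2',q((213,333),(315,190))-proj('side',A([.5363,-.2753,.1405])))
print('collar2',q((218,180),(315,190))-proj('side',A([.5363,-.2753,.2135])))
print('tip3',q((254,178),(270,150))-proj('side',A([.5683,.1253,.1621])))
for nm,c,ct,X in[('L',(142,46),(80,155),(.5632,.1248)),('R',(238,109),(307,107),(.5877,.0236)),('stub',(188,35),(192,126),(.5755,.0742))]:
    z=.119 if nm=='stub' else .095
    print(nm,q(c,(290,200))-proj('side',A([*X,z])),q(ct,(254,205))-proj('top',A([*X,z])))
print(proj('side',A([.57,.12,.1]))-proj('side',A([.571,.12,.1])),proj('side',A([.57,.12,.1]))-proj('side',A([.57,.121,.1])))
E
```

```text
pintop side [-0.17  0.77] top [-0.11  0.38]
collar side [-0.26  1.84] top [-0.71  0.28]
tip2 [-0.39  1.15]
collar2 [-0.3   1.67]
tip3 [0.48 0.16]
L [-0.22  0.84] [-0.01 -0.12]
R [-0.42  0.95] [-0.01  0.01]
stub [-0.54  0.76] [0.32 0.99]
[-0.34  0.04] [0.1  0.13]
```

```bash
python3 -m handwheel '15 0 0.03 0.4 0 0 0;15 0 0 0.4 0 0 0;15 0 0 0.4 0 0 0;15 0 0 0.2 0 0 0;15 0 0 0.1 0 0 0;15 0 0 0 0 0 0;15 0 0 0 0 0 0;15 0 0 0.05 0 0 0;15 0 0 0.05 0 0 0'
python3 -m handwheel '15 0 0 0.05 0 0 0;15 0 0 0.05 0 0 0;15 0 0 0 0 0 0'
python3 -m handwheel '15 0 0 0.05 0 0 0;15 0 0 0.03 0 0 0;15 0 0 0 0 0 0'
```

```text
t: 9.1
eef_pos: [0.5674, 0.1254, 0.183]
tool_rot: [[0.162, -0.987, 0.001], [-0.987, -0.162, 0.001], [-0.0, -0.001, -1.0]]
force: [0.1, 0.3, -2.6]
grip_width: 0.209
gripper_force: 60.0
t: 9.4
eef_pos: [0.5669, 0.1252, 0.1781]
tool_rot: [[0.162, -0.987, -0.001], [-0.987, -0.162, -0.0], [0.0, 0.001, -1.0]]
force: [0.1, -0.5, -2.0]
grip_width: 0.215
gripper_force: 60.0
t: 9.7
eef_pos: [0.567, 0.1252, 0.1751]
tool_rot: [[0.162, -0.987, -0.0], [-0.987, -0.162, -0.0], [0.0, 0.0, -1.0]]
force: [-0.0, -0.9, -1.9]
grip_width: 0.215
gripper_force: 60.0
```

```bash
python3 -m handwheel '15 0 0 0.05 0 0 0;15 0 0 0.03 0 0 0;15 0 0 0 0 0 0'
for i in 1 ; do python3 -m handwheel '15 0 -0.02 0 0 0 0;15 0 0 0 0 0 0'; done
python3 -m handwheel '15 0 -0.02 0 0 0 0;15 0 0 0 0 0 0'
```

```text
t: 10.0
eef_pos: [0.567, 0.1252, 0.1719]
tool_rot: [[0.162, -0.987, -0.0], [-0.987, -0.162, -0.0], [0.0, 0.001, -1.0]]
force: [-0.5, -0.7, -3.3]
grip_width: 0.218
gripper_force: 60.0
t: 10.2
eef_pos: [0.5676, 0.1253, 0.172]
tool_rot: [[0.162, -0.987, -0.001], [-0.987, -0.162, -0.0], [0.0, 0.001, -1.0]]
force: [-1.5, 0.2, -2.6]
grip_width: 0.215
gripper_force: 60.0
t: 10.4
eef_pos: [0.5681, 0.1253, 0.1719]
tool_rot: [[0.162, -0.987, -0.002], [-0.987, -0.162, -0.001], [0.0, 0.002, -1.0]]
force: [-2.3, 0.4, -1.6]
grip_width: 0.217
gripper_force: 60.0
```

The nose touches the cover's wall (about −2 N in x), so it sits in the lens. Going down gently now.

```bash
python3 -m handwheel '15 0 0 0.05 0 0 0;15 0 0 0 0 0 0'
python3 -m handwheel '15 0 0 0.05 0 0 0;15 0 0 0 0 0 0'
python3 -m handwheel '15 0 0 0.05 0 0 0;15 0 0 0 0 0 0'
```

```text
t: 10.6
eef_pos: [0.5681, 0.1253, 0.1699]
tool_rot: [[0.162, -0.987, -0.002], [-0.987, -0.162, -0.0], [0.0, 0.002, -1.0]]
force: [-2.8, -0.2, -1.0]
grip_width: 0.215
gripper_force: 60.0
t: 10.8
eef_pos: [0.5682, 0.1254, 0.1678]
tool_rot: [[0.162, -0.987, -0.001], [-0.987, -0.162, -0.0], [0.0, 0.001, -1.0]]
force: [-4.2, -0.1, -1.3]
grip_width: 0.216
gripper_force: 60.1
t: 11.0
eef_pos: [0.5685, 0.1255, 0.1658]
tool_rot: [[0.162, -0.987, -0.001], [-0.987, -0.162, -0.0], [0.0, 0.001, -1.0]]
force: [-3.6, -0.9, -0.4]
grip_width: 0.216
gripper_force: 60.1
```

```bash
python3 -m handwheel '15 0 -0.006 0.05 0 0 0;15 0 -0.006 0.05 0 0 0;15 0 0 0 0 0 0'
python3 -m handwheel '15 0 -0.006 0.05 0 0 0;15 0 -0.006 0.05 0 0 0;15 0 0 0 0 0 0'
python3 -m handwheel '15 0 -0.006 0.05 0 0 0;15 0 -0.006 0.05 0 0 0;15 0 0 0 0 0 0'
```

```text
t: 11.3
eef_pos: [0.5691, 0.1256, 0.1617]
tool_rot: [[0.162, -0.987, -0.0], [-0.987, -0.162, 0.0], [-0.0, 0.0, -1.0]]
force: [-5.3, -0.8, -0.2]
grip_width: 0.221
gripper_force: 60.1
t: 11.6
eef_pos: [0.5697, 0.1258, 0.1577]
tool_rot: [[0.162, -0.987, -0.0], [-0.987, -0.162, 0.0], [-0.0, 0.0, -1.0]]
force: [-3.8, 0.2, -0.8]
grip_width: 0.215
gripper_force: 60.0
t: 11.9
eef_pos: [0.5701, 0.1258, 0.1537]
tool_rot: [[0.162, -0.987, -0.0], [-0.987, -0.162, 0.0], [-0.0, 0.0, -1.0]]
force: [-3.4, -0.2, -0.6]
grip_width: 0.211
gripper_force: 60.0
```

```bash
python3 -m handwheel '15 0 -0.005 0.05 0 0 0;15 0 -0.005 0.05 0 0 0;15 0 -0.005 0.05 0 0 0;15 0 0 0 0 0 0'
python3 -m handwheel '15 0 -0.005 0.05 0 0 0;15 0 -0.005 0.05 0 0 0;15 0 -0.005 0.05 0 0 0;15 0 0 0 0 0 0'
python3 -m handwheel '15 0 -0.005 0.05 0 0 0;15 0 -0.005 0.05 0 0 0;15 0 -0.005 0.05 0 0 0;15 0 0 0 0 0 0'
```

```text
t: 12.3
eef_pos: [0.5707, 0.1259, 0.1477]
tool_rot: [[0.162, -0.987, -0.0], [-0.987, -0.162, 0.0], [-0.0, 0.0, -1.0]]
force: [-3.1, -0.3, -1.7]
grip_width: 0.215
gripper_force: 60.0
t: 12.7
eef_pos: [0.5713, 0.126, 0.1417]
tool_rot: [[0.162, -0.987, -0.0], [-0.987, -0.162, 0.0], [-0.0, 0.0, -1.0]]
force: [-2.7, -0.2, -1.2]
grip_width: 0.212
gripper_force: 60.0
t: 13.1
eef_pos: [0.572, 0.1261, 0.1357]
tool_rot: [[0.162, -0.987, -0.0], [-0.987, -0.162, 0.0], [-0.0, 0.0, -1.0]]
force: [-3.5, 1.0, -2.1]
grip_width: 0.215
gripper_force: 60.0
```

```bash
python3 -m handwheel '15 0 0 0.05 0 0 0;15 0 0 0.05 0 0 0;15 0 0 0 0 0 0'
python3 -m handwheel '15 0 0 0.05 0 0 0;15 0 0 0.05 0 0 0;15 0 0 0 0 0 0'
python3 -m handwheel '15 0 0 0.05 0 0 0;15 0 0 0 0 0 0'
```

```text
t: 13.4
eef_pos: [0.572, 0.1262, 0.1318]
tool_rot: [[0.162, -0.987, 0.0], [-0.987, -0.162, 0.0], [-0.0, -0.0, -1.0]]
force: [-3.7, 1.3, -0.3]
grip_width: 0.218
gripper_force: 60.0
t: 13.7
eef_pos: [0.572, 0.1262, 0.1276]
tool_rot: [[0.162, -0.987, 0.0], [-0.987, -0.162, 0.0], [-0.0, -0.0, -1.0]]
force: [-3.1, 1.4, -1.1]
grip_width: 0.213
gripper_force: 60.0
t: 13.9
eef_pos: [0.5719, 0.1261, 0.1257]
tool_rot: [[0.162, -0.987, -0.0], [-0.987, -0.162, 0.0], [-0.0, 0.0, -1.0]]
force: [-2.1, 1.2, -1.9]
grip_width: 0.211
gripper_force: 60.0
```

```bash
python3 -m handwheel '15 0 0 0.04 0 0 0;15 0 0 0.04 0 0 0;15 0 0 0 0 0 0'
python3 -m handwheel '15 0 0 0.04 0 0 0;15 0 0 0.04 0 0 0;15 0 0 0 0 0 0'
python3 -m handwheel '15 0 0 0.04 0 0 0;15 0 0 0.04 0 0 0;15 0 0 0 0 0 0'
```

```text
t: 14.2
eef_pos: [0.5719, 0.1261, 0.1227]
tool_rot: [[0.162, -0.987, -0.0], [-0.987, -0.162, 0.0], [-0.0, 0.0, -1.0]]
force: [-3.7, 0.8, -2.2]
grip_width: 0.215
gripper_force: 60.0
t: 14.5
eef_pos: [0.572, 0.1261, 0.1195]
tool_rot: [[0.162, -0.987, -0.0], [-0.987, -0.162, 0.0], [-0.0, 0.0, -1.0]]
force: [-3.5, 2.5, -2.3]
grip_width: 0.216
gripper_force: 60.0
t: 14.8
eef_pos: [0.572, 0.1261, 0.1163]
tool_rot: [[0.162, -0.987, 0.0], [-0.987, -0.162, 0.0], [-0.0, -0.0, -1.0]]
force: [-2.6, 1.2, -2.2]
grip_width: 0.216
gripper_force: 60.0
```

```bash
python3 -m handwheel '15 0 0 0.04 0 0 0;15 0 0 0.04 0 0 0;15 0 0 0 0 0 0'
python3 -m handwheel '15 0 0 0.03 0 0 0;15 0 0 0.02 0 0 0;15 0 0 0 0 0 0'
python3 -m handwheel '15 0 0 0.02 0 0 0;15 0 0 0 0 0 0'
```

```text
t: 15.1
eef_pos: [0.572, 0.1261, 0.113]
tool_rot: [[0.162, -0.987, -0.0], [-0.987, -0.162, 0.0], [-0.0, 0.0, -1.0]]
force: [-3.3, 1.4, -1.7]
grip_width: 0.215
gripper_force: 60.0
t: 15.4
eef_pos: [0.572, 0.1261, 0.1112]
tool_rot: [[0.162, -0.987, 0.0], [-0.987, -0.162, 0.0], [-0.0, -0.0, -1.0]]
force: [-3.1, 1.6, -1.6]
grip_width: 0.213
gripper_force: 60.0
t: 15.6
eef_pos: [0.572, 0.1261, 0.1105]
tool_rot: [[0.162, -0.987, 0.0], [-0.987, -0.162, 0.0], [-0.0, -0.0, -1.0]]
force: [-3.9, 1.6, -0.3]
grip_width: 0.218
gripper_force: 60.0
```

```bash
for k in 1; do python3 -m handwheel '15 0 0 0.01 0 0 0;15 0 0 0 0 0 0'; python3 -m handwheel '15 0 0 0.01 0 0 0;15 0 0 0 0 0 0';python3 -m handwheel '15 0 0 0.01 0 0 0;15 0 0 0 0 0 0'; done | grep -E 'eef|force:'
```

```text
eef_pos: [0.572, 0.1261, 0.1102]
force: [-3.5, 3.0, 0.4]
gripper_force: 60.0
eef_pos: [0.572, 0.1261, 0.1098]
force: [-4.1, 2.6, -0.2]
gripper_force: 60.0
eef_pos: [0.5721, 0.1261, 0.1096]
force: [-3.3, 2.9, 0.8]
gripper_force: 60.0
```

```bash
for k in 1; do python3 -m handwheel '15 0 0 0.01 0 0 0;15 0 0 0 0 0 0'; python3 -m handwheel '15 0 0 0.01 0 0 0;15 0 0 0 0 0 0';python3 -m handwheel '15 0 0 0.01 0 0 0;15 0 0 0 0 0 0'; done | grep -E 'eef|force:'
```

```text
eef_pos: [0.5722, 0.1261, 0.1095]
force: [-4.9, 2.1, 2.9]
gripper_force: 60.0
eef_pos: [0.5723, 0.1262, 0.1095]
force: [-5.9, 2.5, 3.7]
gripper_force: 60.0
eef_pos: [0.5723, 0.1262, 0.1095]
force: [-4.9, 2.8, 6.3]
gripper_force: 60.0
```

```bash
for k in 1; do python3 -m handwheel '15 0 0 0.02 0 0 0;15 0 0 0 0 0 0'; python3 -m handwheel '15 0 0 0.02 0 0 0;15 0 0 0 0 0 0';done | grep -E 'eef|force:'
```

```text
eef_pos: [0.5724, 0.1262, 0.1094]
force: [-6.8, 3.4, 9.6]
gripper_force: 60.0
eef_pos: [0.5724, 0.1262, 0.1094]
force: [-8.9, 2.5, 12.3]
gripper_force: 60.0
```

```bash
for k in 1; do python3 -m handwheel '15 0 0.01 0.02 0 0 0;15 0 0 0 0 0 0'; python3 -m handwheel '15 0 0.01 0.02 0 0 0;15 0 0 0 0 0 0';python3 -m handwheel '15 0 0 0.02 0 0 0;15 0 0 0 0 0 0';done | grep -E 'eef|force:'
```

```text
eef_pos: [0.5724, 0.1262, 0.1094]
force: [-8.7, 2.2, 14.7]
gripper_force: 60.0
eef_pos: [0.5724, 0.1262, 0.1093]
force: [-10.1, 1.8, 17.4]
gripper_force: 60.0
eef_pos: [0.5724, 0.1262, 0.1093]
force: [-10.5, 2.0, 21.7]
gripper_force: 60.1
```

```bash
for k in 1; do python3 -m handwheel '15 0 0 0.004 0 0 0;15 0 0 0 0 0 0;15 0 0 0 0 0 0;15 0 0 0 0 0 0;15 0 0 0 0 0 0'; python3 -m handwheel '15 0 0 0 0 0 0;15 0 0 0 0 0 0;15 0 0 0 0 0 0;15 0 0 0 0 0 0;15 0 0 0 0 0 0';python3 -m handwheel '15 0 0 0 0 0 0;15 0 0 0 0 0 0;15 0 0 0 0 0 0;15 0 0 0 0 0 0;15 0 0 0 0 0 0;15 0 0 0 0 0 0;15 0 0 0 0 0 0;15 0 0 0 0 0 0;15 0 0 0 0 0 0;15 0 0 0 0 0 0';done | grep -E '^t|eef|force:'
```

```text
t: 18.3
eef_pos: [0.5725, 0.1262, 0.1093]
tool_rot: [[0.164, -0.987, 0.005], [-0.987, -0.164, 0.0], [0.001, -0.005, -1.0]]
force: [-10.2, 2.9, 21.9]
gripper_force: 60.1
t: 18.8
eef_pos: [0.5724, 0.1262, 0.1093]
tool_rot: [[0.163, -0.987, 0.005], [-0.987, -0.163, 0.0], [0.001, -0.005, -1.0]]
force: [-10.3, 2.7, 22.5]
gripper_force: 60.1
t: 19.8
eef_pos: [0.5725, 0.1262, 0.1093]
tool_rot: [[0.163, -0.987, 0.005], [-0.987, -0.163, 0.0], [0.001, -0.005, -1.0]]
force: [-10.3, 3.2, 22.6]
gripper_force: 60.1
```

```bash
python3 -m handwheel '15 0 0 -0.05 0 0 0;15 0 0 -0.05 0 0 0;15 0 0 -0.03 0 0 0;15 0 0 0 0 0 0'|grep -E 'eef|force:'; python3 -m handwheel '15 0 0.03 0 0 0 0;15 0 0 0 0 0 0'|grep -E 'eef|force:'
```

```text
eef_pos: [0.5721, 0.1261, 0.1095]
force: [-1.9, 1.1, 2.5]
gripper_force: 60.0
eef_pos: [0.5715, 0.126, 0.1095]
force: [1.7, 0.7, 0.6]
gripper_force: 60.0
```

```bash
python3 -m handwheel '60 0 0 0 0 0 0;60 0 0 0 0 0 0;60 0 0 0 0 0 0;60 0 0 0 0 0 0;60 0 0 0 0 0 0;60 0 0 0 0 0 0;60 0 0 0 0 0 0;60 0 0 0 0 0 0'
python3 -m handwheel '60 0 0 -0.3 0 0 0;60 0 0 -0.8 0 0 0;60 0 0 -0.9 0 0 0;60 0 0 -0.9 0 0 0;60 0.8 0 -0.5 0 0 0;60 0.9 0 0 0 0 0;60 0.9 0 0 0 0 0;60 0.9 0 0 0 0 0;60 0.9 0 0 0 0 0;60 0.9 0 0 0 0 0;60 0 0 0 0 0 1;60 0 0 0 0 0 0.6'
python3 - <<'E'
from h import *
np.set_printoptions(precision=4,suppress=True)
R=lambda im,x,y,w,h,k:cv2.resize(im[y:y+h,x:x+w],None,fx=k,fy=k,interpolation=cv2.INTER_CUBIC)
t=manip.snapshot('top');s=manip.snapshot('side')
cv2.imwrite('pics/top4.png',t);cv2.imwrite('pics/side4.png',s)
cv2.imwrite('pics/crop4.png',np.hstack([R(t,254,195,80,80,5),R(s,290,185,80,80,5)]))
st=manip.get_state();print(st['eef_pos'],st['tool_rot'],st['qpos'])
E
```

```text
t: 21.2
eef_pos: [0.5699, 0.1257, 0.1092]
tool_rot: [[0.162, -0.987, -0.0], [-0.987, -0.162, 0.0], [-0.0, 0.0, -1.0]]
force: [0.3, 0.0, -0.1]
grip_width: 0.68
gripper_force: 0.0
t: 22.4
eef_pos: [0.6043, -0.085, 0.246]
tool_rot: [[0.018, -1.0, 0.001], [-1.0, -0.018, -0.0], [0.0, -0.001, -1.0]]
force: [0.4, 0.6, 0.1]
grip_width: 0.686
gripper_force: 0.0
[ 0.6043 -0.084   0.2461] [[ 0.0222 -0.9998  0.0009]
 [-0.9998 -0.0222 -0.0001]
 [ 0.0001 -0.0009 -1.    ]] [  7.2732  19.7142   0.3473   0.0107 -70.5828  -6.0074]
```

View pics/crop4.png

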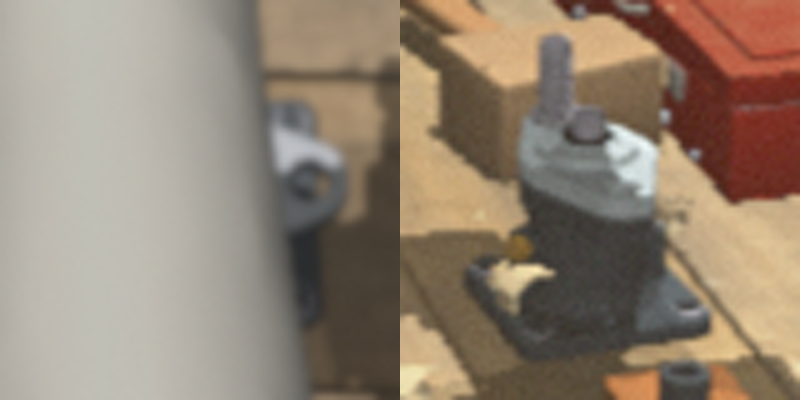

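The pin stands home in the left ear, and the arm hides part of the top view. Now the screw.

```bash
python3 -m handwheel '60 0.6 0.4 0 0 0 0;60 0.6 0.4 0 0 0 0;60 0.6 0.4 0 0 0 0;60 0.6 0.4 0 0 0 0;60 0.34 0.11 0.4 0 0 0;60 0 0 0.6 0 0 0;60 0 0 0.6 0 0 0;60 0 0 0.6 0 0 0;60 0 0 0.6 0 0 0;60 0 0 0 0 0 0;60 0 0 0 0 0 0'
python3 - <<'E'
from h import *
np.set_printoptions(precision=4,suppress=True)
s=manip.get_state();print(s['eef_pos'],(s['tool_rot'].T@(np.array([.5385,-.195,.083])-s['eef_pos']))/.04)
t=manip.snapshot('top');cv2.imwrite('pics/top5.png',t);cv2.imwrite('pics/side5.png',manip.snapshot('side'))
R=lambda im,x,y,w,h,k:cv2.resize(im[y:y+h,x:x+w],None,fx=k,fy=k,interpolation=cv2.INTER_CUBIC)
cv2.imwrite('pics/crop5.png',np.hstack([R(t,254,205,80,60,5),R(cv2.imread('pics/side5.png'),290,200,80,60,5)]))
E
```

```text
t: 23.6
eef_pos: [0.5389, -0.1946, 0.134]
tool_rot: [[0.024, -1.0, 0.0], [-1.0, -0.024, -0.001], [0.001, -0.0, -1.0]]
force: [0.6, 0.0, 0.4]
grip_width: 0.689
gripper_force: 0.0
[ 0.5389 -0.1946  0.134 ] [0.009  0.0106 1.2759]
```

View pics/crop5.png

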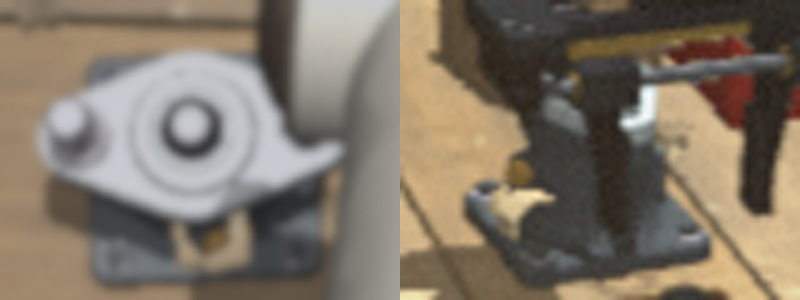

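In the top view the cover is now drawn into line, with the pin at crop (70,130). The right hole is behind the arm. I'll grasp the screw head.

```bash
python3 -m handwheel '60 0 0 0.5 0 0 0;60 0 0 0.5 0 0 0;60 0 0 0.26 0 0 0;60 0 0 0 0 0 0;60 0 0 0 0 0 0' | grep -E 'eef|force'
python3 -m handwheel '20 0 0 0 0 0 0;20 0 0 0 0 0 0;20 0 0 0 0 0 0;20 0 0 0 0 0 0;20 0 0 0 0 0 0;20 0 0 0 0 0 0;20 0 0 0 0 0 0;20 0 0 0 0 0 0;20 0 0 0 0 0 0' 30
python3 - <<'E'
from h import *
np.set_printoptions(precision=4,suppress=True)
q=lambda p,o:(np.array(p)+.5)/5-.5+o
print(onz('top',q((307,180),(254,195)),.095), onz('top',q((68,127),(254,205)),.143))
E
```

```text
eef_pos: [0.5392, -0.1948, 0.0839]
force: [1.3, 0.4, -0.0]
gripper_force: 0.0
t: 25.1
eef_pos: [0.5386, -0.1947, 0.0829]
tool_rot: [[0.023, -1.0, 0.0], [-1.0, -0.023, -0.0], [0.0, -0.0, -1.0]]
force: [0.7, -0.4, 0.8]
grip_width: 0.265
gripper_force: 30.0
[0.5772 0.0234 0.095 ] [0.5672 0.1248 0.143 ]
```

```bash
python3 -m handwheel '20 0 0 -0.2 0 0 0;20 0 0 -0.5 0 0 0;20 0 0 -0.5 0 0 0;20 0 0 -0.5 0 0 0;20 0 0 -0.5 0 0 0;20 0 0 -0.5 0 0 0;20 0 0 0 0 0 0'
python3 -m handwheel '20 -0.6 -0.13 0 0 0 0;20 -0.6 -0.13 0 0 0 0;20 -0.6 -0.13 0 0 0 0;20 -0.6 -0.13 0 0 0 0;20 -0.6 -0.13 0 0 0 0;20 -0.6 -0.13 0 0 0 0;20 -0.6 -0.13 0 0 0 0;20 -0.6 -0.13 0 0 0 0;20 -0.6 -0.1 0 0 0 0;20 0 0 0 0 0 0;20 0 0 0 0 0 0'
python3 - <<'E'
from h import *
np.set_printoptions(precision=4,suppress=True)
R=lambda im,x,y,w,h,k:cv2.resize(im[y:y+h,x:x+w],None,fx=k,fy=k,interpolation=cv2.INTER_CUBIC)
s=manip.snapshot('side');cv2.imwrite('pics/side6.png',s)
c=R(s,290,150,80,110,5)
st=manip.get_state();e=st['eef_pos'];print(e,st['force'],(st['tool_rot'].T@(np.array([.579,.0228,.193])-e))/.04)
for z in(e[2]-.048,.095):
    u,v=proj('side',np.array([e[0],e[1],z]));print(z,(u-290+.5)*5-.5,(v-150+.5)*5-.5)
cv2.imwrite('pics/crop6.png',c)
E
```

```text
t: 25.8
eef_pos: [0.5398, -0.195, 0.194]
tool_rot: [[0.023, -1.0, 0.006], [-1.0, -0.023, -0.001], [0.001, -0.006, -1.0]]
force: [0.7, 0.2, -1.3]
grip_width: 0.264
gripper_force: 30.0
t: 26.9
eef_pos: [0.5782, 0.0226, 0.1895]
tool_rot: [[0.024, -1.0, -0.003], [-1.0, -0.024, -0.0], [0.0, 0.003, -1.0]]
force: [-0.2, -0.4, -0.9]
grip_width: 0.262
gripper_force: 30.0
[0.5783 0.022  0.1898] [-0.0252  0.084  -1.9391] [-0.0184 -0.0184 -0.079 ]
0.14183985195752874 225.00074361003112 274.84516692187947
0.095 224.0889022950297 357.27906236635175
```

View pics/crop6.png

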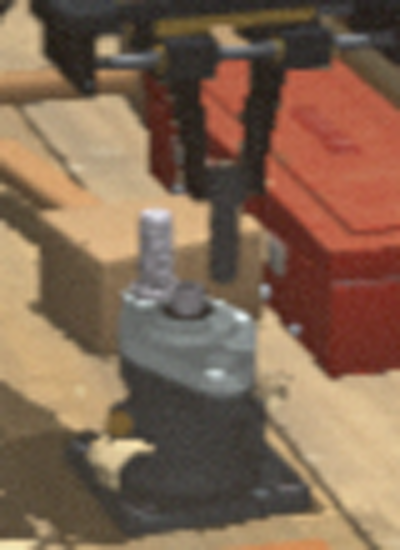

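The screw is held upright, with its tip at crop (223,282). The hole near (213,375) is in shadow, so I'll work on its contrast numerically.

```bash
python3 - <<'E'
import cv2,numpy as np
def C(f,x,y,w,h,k):
    g=cv2.cvtColor(cv2.imread(f)[y:y+h,x:x+w],cv2.COLOR_BGR2GRAY)
    g=cv2.resize(g,None,fx=k,fy=k,interpolation=cv2.INTER_CUBIC)
    return cv2.createCLAHE(3,(2,2)).apply(g)
a=C('pics/side6.png',310,205,40,30,10);b=C('pics/top4.png',300,215,40,30,10)
c=np.hstack([a,b])
for i in range(0,800,50):cv2.line(c,(i,0),(i,6),255,1)
for j in range(0,300,50):cv2.line(c,(0,j),(6,j),255,1)
cv2.imwrite('pics/crop7.png',c)
E
```

```text
(no output)
```

View pics/crop7.png

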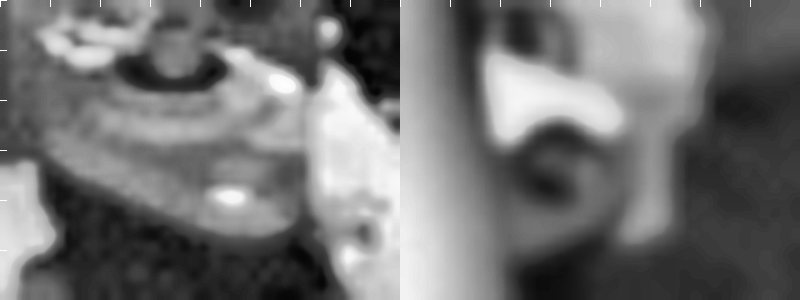

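The side view puts the hole near pixel (334.5,223), matching the prediction for the screw's axis. The top view agrees at about (0.578, 0.023). Lowering now, feeling for contact.

```bash
python3 -m handwheel '20 -0.02 0 0.3 0 0 0;20 0 0 0.3 0 0 0;20 0 0 0.3 0 0 0;20 0 0 0.15 0 0 0;20 0 0 0 0 0 0;20 0 0 0 0 0 0' 30| grep -E 'eef|force:'
python3 -m handwheel '20 0 0 0.04 0 0 0;20 0 0 0.04 0 0 0;20 0 0 0 0 0 0'| grep -E 'eef|force:'
python3 -m handwheel '20 0 0 0.03 0 0 0;20 0 0 0.03 0 0 0;20 0 0 0 0 0 0'| grep -E 'eef|force:'
```

```text
eef_pos: [0.5792, 0.0231, 0.1488]
force: [0.2, 0.2, -1.5]
gripper_force: 30.0
eef_pos: [0.579, 0.0232, 0.1457]
force: [1.2, -0.1, -1.0]
gripper_force: 30.0
eef_pos: [0.5789, 0.0232, 0.143]
force: [0.9, -0.8, -2.7]
gripper_force: 30.0
```

```bash
for k in 1; do python3 -m handwheel '20 0 0 0.03 0 0 0;20 0 0 0.03 0 0 0;20 0 0 0 0 0 0'
python3 -m handwheel '20 0 0 0.03 0 0 0;20 0 0 0.03 0 0 0;20 0 0 0 0 0 0'
python3 -m handwheel '20 0 0 0.03 0 0 0;20 0 0 0.03 0 0 0;20 0 0 0 0 0 0'; done | grep -E 'eef|force:'
```

```text
eef_pos: [0.5789, 0.0231, 0.1405]
force: [-0.6, -0.3, -0.8]
gripper_force: 30.0
eef_pos: [0.5789, 0.0231, 0.1381]
force: [-0.5, 0.6, -1.5]
gripper_force: 30.0
eef_pos: [0.5789, 0.0231, 0.1358]
force: [-0.3, 0.3, -1.4]
gripper_force: 30.0
```

In the cover hole (tip at about 88 mm). Carrying on towards the flange.

```bash
for k in 1; do python3 -m handwheel '20 0 0 0.03 0 0 0;20 0 0 0.03 0 0 0;20 0 0 0 0 0 0'
python3 -m handwheel '20 0 0 0.03 0 0 0;20 0 0 0.03 0 0 0;20 0 0 0 0 0 0'
python3 -m handwheel '20 0 0 0.03 0 0 0;20 0 0 0.03 0 0 0;20 0 0 0 0 0 0'; python3 -m handwheel '20 0 0 0.03 0 0 0;20 0 0 0.03 0 0 0;20 0 0 0 0 0 0'; done | grep -E 'eef|force:'
```

```text
eef_pos: [0.5789, 0.0231, 0.1334]
force: [-0.1, 0.4, -1.4]
gripper_force: 30.0
eef_pos: [0.5789, 0.0231, 0.131]
force: [0.4, -0.2, -1.6]
gripper_force: 30.0
eef_pos: [0.5789, 0.0231, 0.1286]
force: [-0.8, -0.4, -0.7]
gripper_force: 30.0
eef_pos: [0.5789, 0.0231, 0.1262]
force: [-0.1, 0.2, -1.6]
gripper_force: 30.0
```

```bash
for k in 1; do python3 -m handwheel '20 0 0 0.05 0 0 0;20 0 0 0.05 0 0 0;20 0 0 0.05 0 0 0;20 0 0 0 0 0 0'
python3 -m handwheel '20 0 0 0.05 0 0 0;20 0 0 0.05 0 0 0;20 0 0 0.05 0 0 0;20 0 0 0 0 0 0'
python3 -m handwheel '20 0 0 0.05 0 0 0;20 0 0 0.05 0 0 0;20 0 0 0.05 0 0 0;20 0 0 0 0 0 0';  done | grep -E 'eef|force:'
```

```text
eef_pos: [0.5788, 0.0231, 0.1199]
force: [-0.1, -0.4, -1.0]
gripper_force: 30.0
eef_pos: [0.5788, 0.0231, 0.114]
force: [0.2, 0.2, -2.0]
gripper_force: 30.0
eef_pos: [0.5788, 0.0231, 0.108]
force: [-1.1, 1.2, 0.0]
gripper_force: 30.0
```

```bash
for k in 1; do python3 -m handwheel '20 0 0 0.05 0 0 0;20 0 0 0.05 0 0 0;20 0 0 0 0 0 0'
python3 -m handwheel '20 0 0 0.05 0 0 0;20 0 0 0.03 0 0 0;20 0 0 0 0 0 0'
python3 -m handwheel '20 0 0 0.03 0 0 0;20 0 0 0 0 0 0'; python3 -m handwheel '20 0 0 0.02 0 0 0;20 0 0 0 0 0 0'; python3 -m handwheel '20 0 0 0.02 0 0 0;20 0 0 0 0 0 0';  done | grep -E 'eef|force:'
```

```text
eef_pos: [0.5788, 0.0231, 0.104]
force: [0.4, -0.5, -1.5]
gripper_force: 30.0
eef_pos: [0.5789, 0.0231, 0.101]
force: [0.2, 0.7, -1.5]
gripper_force: 30.0
eef_pos: [0.5789, 0.0232, 0.0999]
force: [-0.1, 0.8, -1.0]
gripper_force: 30.0
eef_pos: [0.579, 0.0232, 0.0991]
force: [-0.6, -0.5, -1.7]
gripper_force: 30.0
eef_pos: [0.5789, 0.0231, 0.0983]
force: [-0.5, 0.4, -1.3]
gripper_force: 30.0
```

```bash
for k in 1; do python3 -m handwheel '20 0 0 0.01 0 0 0;20 0 0 0 0 0 0'; python3 -m handwheel '20 0 0 0.01 0 0 0;20 0 0 0 0 0 0'; python3 -m handwheel '20 0 0 0.02 0 0 0;20 0 0 0 0 0 0'; python3 -m handwheel '20 0 0 0.02 0 0 0;20 0 0 0 0 0 0';  done | grep -E 'eef|force:'
```

```text
eef_pos: [0.579, 0.0232, 0.098]
force: [-0.1, -0.4, -1.6]
gripper_force: 30.0
eef_pos: [0.5791, 0.0232, 0.0979]
force: [-1.2, 0.1, 1.4]
gripper_force: 30.0
eef_pos: [0.5791, 0.0232, 0.0978]
force: [-2.1, -0.0, 5.1]
gripper_force: 30.0
eef_pos: [0.5792, 0.0232, 0.0978]
force: [-3.0, -0.0, 8.3]
gripper_force: 30.0
```

The head is home at TCP 97.9 mm, where expected. Unload, release and retreat.

```bash
python3 -m handwheel '20 0 0.01 -0.03 0 0 0;20 0 0 -0.025 0 0 0;20 0 0 0 0 0 0'| grep -E 'eef|force:'
python3 -m handwheel '50 0 0 0 0 0 0;50 0 0 0 0 0 0;50 0 0 0 0 0 0;50 0 0 0 0 0 0;50 0 0 0 0 0 0;50 0 0 0 0 0 0'
python3 -m handwheel '50 0 0 -0.2 0 0 0;50 0 0 -0.5 0 0 0;50 0 0 -0.9 0 0 0;50 0 0 -0.9 0 0 0;50 0 0 -0.9 0 0 0;50 0.9 0 -0.4 0 0 0;50 0.9 0 0 0 0 0;50 0.9 0 0 0 0 0;50 0.9 0 0 0 0 0;50 0.9 0 0 0 0 0;50 0.9 0 0 0 0 0;50 0.9 0 0 0 0 0'| grep -E 'eef|force:'
python3 -m handwheel '50 0.9 0.3 0 0 0 0;50 0.9 0.3 0 0 0 0;50 0.9 0.3 0 0 0 0;50 0.9 0.3 0 0 0 0;50 0 0 0 0 0 0;50 0 0 0 0 0 0'
python3 - <<'E'
from h import *
R=lambda im,x,y,w,h,k:cv2.resize(im[y:y+h,x:x+w],None,fx=k,fy=k,interpolation=cv2.INTER_CUBIC)
t=manip.snapshot('top');s=manip.snapshot('side')
cv2.imwrite('pics/top8.png',t)
cv2.imwrite('pics/crop8.png',np.vstack([np.hstack([R(t,254,205,80,60,5),R(s,290,195,80,60,5)]),cv2.resize(np.hstack([t,s]),(800,300))]))
E
```

```text
eef_pos: [0.5786, 0.0232, 0.0979]
force: [0.2, 0.7, -0.2]
gripper_force: 30.0
t: 34.35
eef_pos: [0.5786, 0.0231, 0.0982]
tool_rot: [[0.023, -1.0, 0.0], [-1.0, -0.023, 0.0], [-0.0, -0.0, -1.0]]
force: [0.4, 0.1, 0.1]
grip_width: 0.57
gripper_force: 0.0
eef_pos: [0.5842, -0.2303, 0.251]
force: [-0.3, 0.1, 0.0]
gripper_force: 0.0
t: 36.15
eef_pos: [0.5391, -0.3746, 0.2504]
tool_rot: [[0.021, -1.0, 0.0], [-1.0, -0.021, 0.0], [-0.0, -0.0, -1.0]]
force: [-0.4, 0.3, -0.3]
grip_width: 0.579
gripper_force: 0.0
```

View pics/crop8.png

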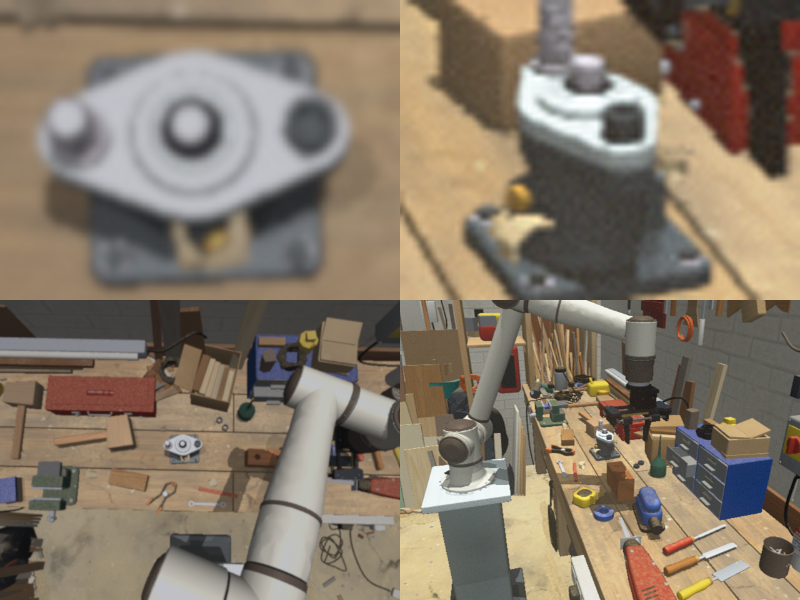

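The pin stands in the left ear at crop (70,130). The screw head lies flat on the right ear at crop (310,127). The cover is square to the foot, and nothing else I can see has moved.

```bash
python3 -c "
from bench import manip;print(manip.sign_off())"
```

```text
the job is handed in; nothing more can be done
None
```

The job is handed in at 36 s of the 70 s allowed: the pin's collar is home in the left ear, set with about 25 N for 1.5 s and left standing there; the cap screw's head sits flat on the right ear; the arm touches nothing.

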